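# Lever a stuck plug out of a gas manifold

### The job

The round-headed plug in the metal manifold is stuck in its port and must be levered up. Stand the small A-shaped pivot block on the worktop in front of that plug, lay the flat pry bar across its ridge with the tip under the round head, and press the bar's far end down until the plug has risen by about 10 mm (at least 8). Do not touch either plug with the gripper, leave the square-headed plug down and the things standing about where they are, and finish with the pivot block still upright, the plug standing up and everything at rest.

Things in the scene. Friction and masses are not known exactly. Their poses are not given: they have to be found in the camera images.
- manifold: Fixed aluminium manifold block, 56 (x) x 170 (y) x 60 high; origin at the centre of its underside, z up. Ports at y = +50 and -50, x = 0 hold the plugs (which is where varies). Its -x face is the front; before it, the worktop is free 75 mm either side of a plug out to 180 mm, and 30 mm either side out to 240 mm (only the pivot block may start there). Low feet at both ends.
- round_head (a point): Centre of the underside of the round plug's head, 84 mm above the worktop when down. Head: steel disc, diameter 50, 9 thick (top 95 mm above the worktop); its edge lies 3 mm behind the block's front face. Below it a neck, diameter 18, in a 2 mm high collar, diameter 30, on the block's top: 16 mm of overhang, a gap 24 mm high (22 over the collar).
- square_head (a point): Centre of the underside of the head of the other plug, at the same height: square head 44 x 44 x 9 mm, same neck. To be left down.
- round_plug (a joint): How far the round-headed plug has risen, m (0 = down, 0.016 = stop). It slides straight up against about 30 N of friction and stays where it is left; the bar's own weight does not lift it.
- square_plug (a joint): The same for the square-headed plug.
- heater_block: Heater with an orange foot and white hood, fixed, an obstacle: about 320 (x) x 290 (y) x 250 mm high, origin at the centre of its underside. Carry the bar round its front (-x side) or well above it; bar and block start in front and to the left of it.
- pivot_mid (a point): Loose dark steel pivot block, 0.6 kg, A-shaped from its end: base 64 (x) x 40 (y), sides leaning in to a rounded ridge (radius 7) along its y, ridge top 70 mm above the underside. This point: its middle, 35 mm up; z up. Grip it across its flat ends (y = +-20). It serves well with its base some 7 mm clear of the manifold's front, ridge parallel to it.
- bar_mid (a point): Loose flat steel pry bar, 220 (x) x 22 (y) x 8 mm, 0.28 kg, lying flat; this point is its centre, 4 mm above its underside, some 3 mm from its centre of mass. x points to the tip: the last 30 mm at +x are 5 mm thick, centred. The other end has a dark hole mark. Grip it across its 22 mm width. Laid on the ridge it tips until its tip bears up under the head.
Things that resemble listed ones, but are neither listed nor needed, are in the scene too. What is shaped like the part that bears pivot_mid but brown is not meant.

How it is judged:
By the outcome, as a careful person would: the job done as asked, in the order asked, and still so for the second after the job is handed in, with the robot touching nothing.
It also fails if it takes over 69 s, if anything falls off the work surface, if the arm or the gripper's body presses on something with over 40 N, if the wrist force passes 120 N, or if a joint passes its speed limit or range.

### The arm

A 6-joint arm with a two-finger parallel gripper is mounted at the origin on a cart in front of the work surface, level with it; the furniture and walls round the work are solid. World frame = base frame: x ahead of the robot, y to its left, z up, the work surface at z = 0. Lengths are in m, angles in rad, forces in N, time in s.
With the tool pointing down it reaches from about 0.35 to 0.975 m from the base axis. Payload 4.9 kg.
Tool frame: the origin (TCP) lies at the very end of the fingers, on their centre line; the grasp point (between the pads) lies 19 mm behind it; z points along the fingers, y is the line along which they close (so a half turn about z gives the same grasp; the last joint's range is limited). The gripper opens to 85 mm and grips with 20 to 120 N. Pads are 22 mm wide; open, the fingers measure 114 mm over their backs; the gripper's body (76 mm by 85 mm) begins 54 mm behind the grasp point. The pads swing forward as they close: fully open they stand 13 mm farther back than shut.
Start: joints at [-1.33, 0.053, 1.613, -0, 1.476, -0.119], TCP at [0.22, -0.585, 0.231] pointing down, gripper open.
Joint ranges: [-3.01, 3.01], [-1.01, 2.22], [0.06, 2.58], [-1.02, 4.17], [0.09, 2.62], [-3.14, 3.14]. Speed limits (rad/s): [2.57, 2.57, 3.14, 3.14, 3.14, 3.14].

### API

Orientations are given as a unit quaternion [w, x, y, z].
In Python, from plant import manip, vision, order gives the robot as it stands.
- The arm moves only by the tool play_rows, never from a script. Its argument "steps" is a list that holds one entry, the list of rows, each a list of 6 numbers: the shift along the tool's x, y, z in mm, then the turn, a rotation vector about the tool's x, y, z in degrees. A call has 1 to 12 rows; each row is the pose to reach, as a shift and turn from the pose commanded when the call began, along the tool's axes at that moment; what a row does not reach only later rows make up. A row lasts 1/12 s, in which the tool goes at most 41.7 mm and 7.16 degrees, less where a joint would pass 70% of its speed; a pose out of reach is approached as far as the arm can. A call with a gripper value outside its range is refused whole. "claw" is the gripper's target within -1 to 1 (fully open at 1, half-way at 0, shut at -1), set as the call begins (left out, the last holds). The fingers move at their own pace and stop on an object; the grip force is fixed at half the most. Time passes only in rows, so rows that repeat a pose let the fingers close. It gives the time, the measured TCP pose, the force, the opening and the grip force at its end, in the units of the state.
- manip.state(): the state, without advancing time (a new reading comes with each control period).
- vision.grab_frame(name): name is "side" or "top" or "wrist"; returns (picture, depth): 480x640x3 uint8, blue, green, red; 480x640 float32, m along the optical axis (not along the pixel's ray), 0 where there is no reading.
- vision.camera_info(name): a dict with "K" (3x3 intrinsics, pixels), "eye" and "orientation" of the camera in the world; the wrist camera has in their place "T_tool_cam" (4x4, takes a point from camera to tool coordinates, whose origin is the TCP and whose axes are the flange's). Camera axes: x right, y down, z forward; pixel columns grow to the right and rows downward; lengths in m; the calibration is good to about 2 mm. A picture is of the moment at which its call begins: read the wrist's pose just before it. camera_info takes no time and is no camera call.
- order.job_done(): hands the job in; it is judged then, once.
The state is a dict: "time": time; "joint_pos": joint angles; "joint_vel": joint speeds; "joint_efforts": joint torques, N m; "tool_pos": TCP position; "tool_rot": TCP orientation; "contact_force": force on the tool from outside, world axes, zero at the start; "ft_torque": the same for the moment, N m; "gripper_width": opening from 0.0 (shut) to 1.0 (fully open); "grasp_force": force on a finger pad.
Only numpy, scipy, OpenCV 4.12 (cv2) and the standard library are available. Lean on these libraries where they do the work, as an engineer would, in place of code of your own. Each camera call takes 0.05 s, during which the arm holds its last target. There are 200 camera calls.

## Working session

There is one attempt and no reset: what is moved stays moved. The work goes in short steps, Python scripts to look and compute and a tool call to move; the robot and the scene stay as the last step left them, time stands still between calls to the robot, and variables do not carry over. Pictures are saved under pics/ and viewed, at most 12 in all, crops included, and the job is handed in when it is done.

Besides the shell and the picture viewer there is one more tool, called after "Request:" as name(argument=value, ...) on one line, values as JSON. play_rows: Moves the arm, as the interface text tells. Its arguments: {"type":"object","properties":{"steps":{"type":"array"},"claw":{"type":"number"}},"required":["steps"]}

```bash
ls; mkdir -p pics; python3 - <<'E'
from plant import manip, vision, order
import cv2, numpy as np
for n in ("top","side"):
    p,d=vision.grab_frame(n); cv2.imwrite(f"pics/{n}0.png",p); np.save(f"pics/{n}0.npy",d)
    c=vision.camera_info(n); print(n,c)
print(vision.camera_info("wrist"))
print(manip.state())
E
```

```text
pics
top {'K': array([[575.42258432,   0.        , 326.82125102],
       [  0.        , 575.42258432, 242.88294036],
       [  0.        ,   0.        ,   1.        ]]), 'eye': array([0.50941221, 0.04507135, 1.28472873]), 'orientation': array([ 0.02314621, -0.70582626,  0.7076594 , -0.0221748 ])}
side {'K': array([[620.18756692,   0.        , 333.7528336 ],
       [  0.        , 620.18756692, 242.30548114],
       [  0.        ,   0.        ,   1.        ]]), 'eye': array([ 0.15701826, -0.83203577,  1.24859486]), 'orientation': array([-0.33368602,  0.9127802 , -0.21996365,  0.084273  ])}
{'K': array([[425.10932709,   0.        , 322.57948735],
       [  0.        , 425.10932709, 233.9106029 ],
       [  0.        ,   0.        ,   1.        ]]), 'T_tool_cam': array([[-5.25484413e-04, -9.57990335e-01, -2.86800005e-01,
         7.12748410e-02],
       [ 9.99999714e-01, -3.47499634e-04, -6.71488734e-04,
        -2.06653715e-04],
       [ 5.43616820e-04, -2.86800276e-01,  9.57990243e-01,
        -1.42803563e-01],
       [ 0.00000000e+00,  0.00000000e+00,  0.00000000e+00,
         1.00000000e+00]])}
{'time': 0.1, 'joint_pos': array([-1.32998737e+00,  5.33128434e-02,  1.61416326e+00, -7.93538740e-06,
        1.47601610e+00, -1.19028091e-01]), 'joint_vel': array([ 0.00190668,  0.00130414, -0.00339528,  0.00133937, -0.00098059,
       -0.0004421 ]), 'joint_efforts': array([-4.18763348e-04, -3.94901741e+01, -3.71362603e+01, -1.56959745e-04,
        3.98219941e-03, -1.14616975e-05]), 'tool_pos': array([ 0.21992077, -0.58441959,  0.2301684 ]), 'tool_rot': array([-9.47774197e-04,  9.83857765e-01,  1.78949703e-01, -6.17386682e-05]), 'contact_force': array([-0.46684386, -0.6588349 ,  0.53118025]), 'ft_torque': array([-0.05389619, -0.03178726,  0.00778127]), 'grasp_force': 0.0, 'gripper_width': 0.99970941445367}
```

View pics/top0.png

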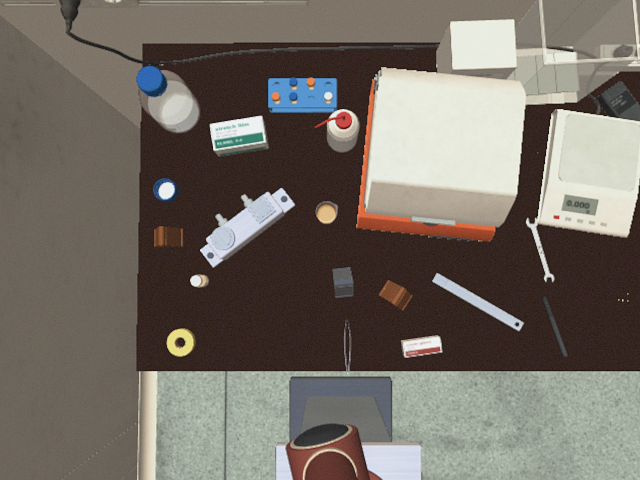

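View pics/side0.png

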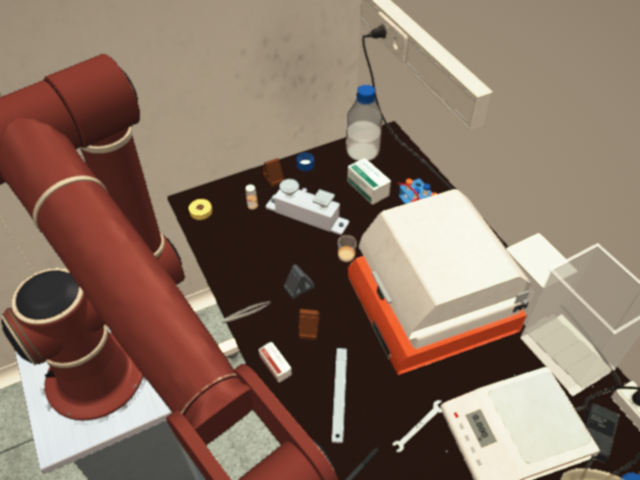

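The top view shows the manifold at about (248,227), with the round head at (222,238) and the square head at (262,208). Its fittings are on the upper-left side, so the front faces lower right. The dark pivot block is at (343,282). The bar runs from its tip at (435,277) to its hole end at (520,325). The brown blocks are decoys.

```bash
cat > h.py <<'E'
import numpy as np, cv2
from scipy.spatial.transform import Rotation as R
from plant import manip, vision, order
def rot(q): return R.from_quat([q[1],q[2],q[3],q[0]])
def cam(n,st=None):
    c=vision.camera_info(n)
    if n=="wrist":
        T=c["T_tool_cam"]; Rt=rot(st["tool_rot"]).as_matrix()
        return c["K"],st["tool_pos"]+Rt@T[:3,3],Rt@T[:3,:3]
    return c["K"],np.array(c["eye"]),rot(c["orientation"]).as_matrix()
def ray(C,uv,z):
    K,e,M=C; uv=np.atleast_2d(np.asarray(uv,float))
    d=np.c_[uv,np.ones(len(uv))]@np.linalg.inv(K).T@M.T
    return e+d*((z-e[2])/d[:,2])[:,None]
def cloud(C,d):
    K,e,M=C; v,u=np.mgrid[:480,:640]
    p=np.stack([(u-K[0,2])/K[0,0]*d,(v-K[1,2])/K[1,1]*d,d],-1)
    return p@M.T+e
def proj(C,p):
    K,e,M=C; q=(np.atleast_2d(p)-e)@M@K.T; return q[:,:2]/q[:,2:]
E
python3 - <<'E'
from h import *
C=cam("top"); p=cv2.imread("pics/top0.png"); d=np.load("pics/top0.npy"); P=cloud(C,d)
hsv=cv2.cvtColor(p,cv2.COLOR_BGR2HSV)
def rect(m,roi,name,z):
    k=np.zeros(m.shape,np.uint8); u0,v0,u1,v1=roi; k[v0:v1,u0:u1]=m[v0:v1,u0:u1]*255
    cs,_=cv2.findContours(k,0,1)
    c=max(cs,key=cv2.contourArea)
    w=ray(C,c[:,0],z)[:,:2]
    r=cv2.minAreaRect((w*1000).astype(np.float32)); print(name,len(c),r)
    m2=np.zeros_like(k); cv2.drawContours(m2,[c],-1,255,-1); q=P[(m2>0)&(d>0)]
    print("  z pct",np.percentile(q[:,2],[5,25,50,75,95]).round(4)); return m2>0
print("table z",np.median(P[300:340,250:320,2]))
rect(p.min(2)>110,(425,265,530,335),"bar",.008)
rect((p.max(2)>50)&(hsv[...,1]<110),(325,262,362,302),"pivot",.035)
m=rect((p.min(2)>90),(195,180,300,272),"manifold",.06)
hd=(P[...,2]>.085)&(P[...,2]<.105)&m
n,l,s,c=cv2.connectedComponentsWithStats(hd.astype(np.uint8))
for i in range(1,n):
    if s[i,4]>60: print("head",s[i],c[i],ray(C,c[i],.095), P[l==i][:,2].mean())
Q=P[262:302,325:362]; b=Q[Q[...,2]>.06]; print("ridge pts",len(b),b.mean(0), np.linalg.svd(b[:,:2]-b[:,:2].mean(0),full_matrices=False)[1:])
big=[cv2.resize(p[262:302,322:372],None,fx=8,fy=8,interpolation=2),cv2.resize(p[180:275,190:305],None,fx=3.37,fy=3.37,interpolation=2)]
h=max(x.shape[0] for x in big); cv2.imwrite("pics/c1.png",np.hstack([cv2.copyMakeBorder(x,0,h-x.shape[0],0,0,0) for x in big]))
E
```

```text
table z -0.0009214837726988501
bar 190 ((460.7233581542969, -285.64044189453125), (220.42626953125, 23.242094039916992), 59.837074279785156)
  z pct [0.001  0.0043 0.0063 0.0081 0.0108]
pivot 259 ((505.7872619628906, 11.799520492553711), (78.107421875, 84.32374572753906), 89.85711669921875)
  z pct [-0.0047 -0.0014  0.0015  0.0376  0.0677]
manifold 243 ((636.9234008789062, 227.6527557373047), (87.30931091308594, 221.99383544921875), 37.49872970581055)
  z pct [0.0061 0.0358 0.0585 0.0898 0.0952]
head [247 195  28  28 443] [260.52370203 208.48758465] [[0.65784512 0.18433599 0.095     ]] 0.09242748832134799
head [211 226  24  24 449] [222.36525612 237.52115813] [[0.59749911 0.26318249 0.095     ]] 0.09279255592391389
ridge pts 149 [0.50543476 0.01499854 0.15684204] (array([0.16962079, 0.05857341]), array([[ 0.02730596, -0.99962712],
       [ 0.99962712,  0.02730596]]))
```

View pics/c1.png

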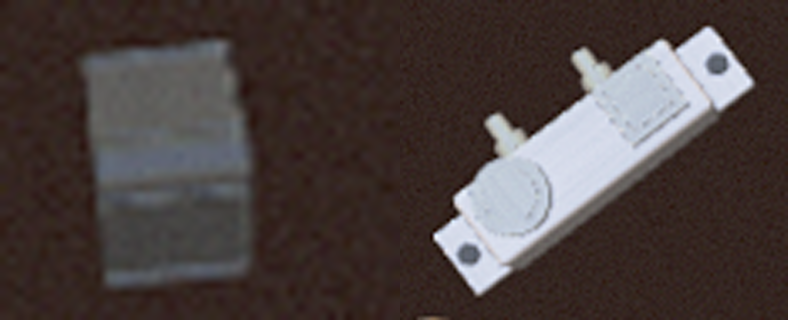

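```bash
python3 - <<'E'
from h import *
C=cam("top"); p=cv2.imread("pics/top0.png"); d=np.load("pics/top0.npy"); P=cloud(C,d)
c=ray(C,[(335.1,297),(353,295.75),(350.5,267.6),(332.3,269.2)],0)[:,:2]*1000
print("pivot base corners",c.round(1),c.mean(0),np.linalg.norm(np.roll(c,-1,0)-c,axis=1))
for a,b in((0,1),(3,2)): e=c[b]-c[a]; print("ridge dir",np.degrees(np.arctan2(e[1],e[0])))
r=ray(C,[(322+98/8,262+162/8),(322+248/8,262+158/8)],.07)[:,:2]*1000; print("ridge",r,r.mean(0))
m=(P[...,2]>.03)&(P[...,2]<.27)
for lo,hi in((-.06,-.02),(-.02,.0),(-.12,-.06),(-.25,-.2)):
    k=m&(P[...,1]>lo)&(P[...,1]<hi)&(P[...,0]>.53)&(P[...,0]<1); q=P[k]; print("heater strip",lo,hi,k.sum(), q[:,0].min() if len(q) else None, (np.percentile(q[:,0],2) if len(q) else None), np.median(q[:,2]) if len(q) else 0)
print("foot corner",ray(C,[(358,230),(494,241)],.03), "hood",ray(C,[(366,212),(376,70)],.2))
print("cup",ray(C,[326,212],.04))
b=ray(C,[(435,277),(520,325)],.008); print("bar ends",b)
E
```

```text
pivot base corners [[471.2  28.6]
 [473.9 -11.2]
 [536.5  -6. ]
 [533.   34.7]] [503.66765571  11.53657455] [39.90772857 62.79438309 40.76175554 62.07686376]
ridge dir -86.16478075440759
ridge dir -85.12796436811583
ridge [[504.26906044  31.20769735]
 [505.21931655  -8.28431791]] [504.74418849  11.46168972]
heater strip -0.06 -0.02 2748 0.6211314964312775 0.6268236778904421 0.13052574101035386
heater strip -0.02 0.0 255 0.625034054176608 0.6403830428587393 0.11588996631107595
heater strip -0.12 -0.06 5203 0.6144202210034426 0.6237469622889298 0.2291126478422536
heater strip -0.25 -0.2 5480 0.5987426712192169 0.608723033647608 0.22585177670212375
foot corner [[ 0.61802424 -0.02159748  0.03      ]
 [ 0.59311611 -0.31852788  0.03      ]] hood [[ 0.63750293 -0.02793205  0.2       ]
 [ 0.91243201 -0.04908857  0.2       ]]
cup [[0.65663318 0.04829521 0.04      ]]
bar ends [[ 0.5150377  -0.19262521  0.008     ]
 [ 0.40904729 -0.37821175  0.008     ]]
```

```bash
cat >> h.py <<'E'
def goal(x,y,z,yaw,pitch=0,st=None):
    """target: tool pointing down, tool x at yaw (deg), then pitch about tool y (deg). prints shift mm / turn deg"""
    st=st or manip.state(); R0=rot(st["tool_rot"])
    Rg=R.from_euler("z",yaw,degrees=True)*R.from_euler("x",180,degrees=True)*R.from_euler("y",pitch,degrees=True)
    s=R0.inv().apply(np.array([x,y,z])/1000-st["tool_pos"])*1000; t=(R0.inv()*Rg).as_rotvec(degrees=True)
    print("row",s.round(1),t.round(1),"dist",np.linalg.norm(s).round()); return s,t
E
python3 -c "
from h import *
goal(504,11.5,200,4)"
```

```text
row [ 475.7 -457.7   31.1] [-0.1  0.  16.6] dist 661.0
```

Request:
play_rows(steps=[[[30,-29,2,0,0,1],[60,-58,4,0,0,2],[90,-87,6,0,0,3],[120,-116,8,0,0,4],[150,-145,10,0,0,5],[180,-174,12,0,0,6],[210,-203,14,0,0,7],[240,-232,16,0,0,8],[270,-261,18,0,0,9],[300,-290,20,0,0,10],[330,-319,22,0,0,11],[360,-348,24,0,0,12]]], claw=1)

```text
time: 1.1
tool_pos: [0.4341, -0.1316, 0.207]
tool_rot: [0.0, 0.997, 0.075, 0.0]
contact_force: [1.0, 0.3, 0.5]
gripper_width: 1.0
grasp_force: 0.0
```

```bash
python3 -c "
from h import *
goal(504,11.5,200,4)"
```

```text
row [  90.4 -131.1    7. ] [ 0.  -0.   4.5] dist 159.0
```

Request:
play_rows(steps=[[[23,-33,2,0,0,2],[46,-66,4,0,0,3],[69,-99,6,0,0,4],[90,-131,7,0,0,4.5],[90,-131,7,0,0,4.5],[90,-131,7,0,0,4.5]]])

```text
time: 1.6
tool_pos: [0.5032, 0.011, 0.1996]
tool_rot: [0.0, 0.999, 0.038, -0.001]
contact_force: [-0.5, -1.0, -0.3]
gripper_width: 0.999
grasp_force: 0.0
```

```bash
python3 - <<'E'
from h import *
st=manip.state(); C=cam("wrist",st); p,d=vision.grab_frame("wrist"); np.save("pics/w1.npy",d); cv2.imwrite("pics/w1.png",p)
print(st["tool_pos"],st["joint_vel"].round(3))
P=cloud(C,d); print("table",np.median(P[...,2]))
k=(P[...,2]>.012)&(P[...,2]<.085)&(abs(P[...,0]-.504)<.07)&(abs(P[...,1]-.0115)<.06)
n,l,s,c=cv2.connectedComponentsWithStats(k.astype(np.uint8)); i=1+s[1:,4].argmax(); print(s[i])
q=P[l==i]
for a,b in((.015,.085),(.06,.085)):
    w=q[(q[:,2]>a)&(q[:,2]<b)]; print(len(w),cv2.minAreaRect((w[:,:2]*1000).astype(np.float32)),w[:,2].max())
E
```

```text
[0.50315784 0.01103946 0.199634  ] [-0.056 -0.021  0.014 -0.012  0.005 -0.007]
table 0.0004481548869237906
[ 292  157   61   81 4430]
4109 ((505.37103271484375, 11.458930015563965), (61.66963195800781, 40.01218795776367), 5.778862953186035) 0.07182183700880757
1452 ((505.1744079589844, 11.441850662231445), (19.219013214111328, 39.962860107421875), 5.388601779937744) 0.07182183700880757
```

View pics/w1.png

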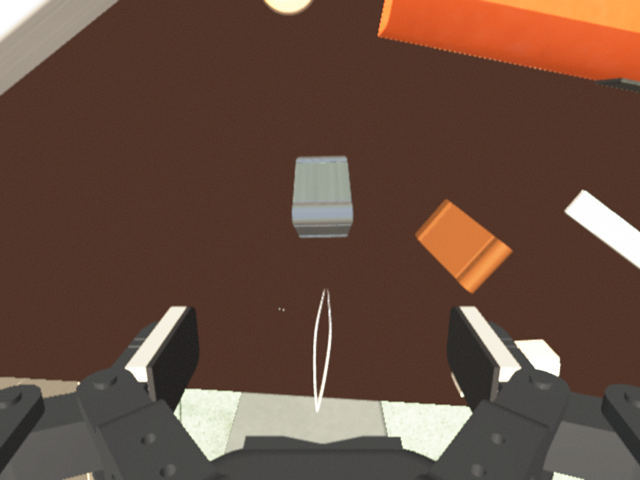

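The wrist view shows the pivot block centred at about (323,197) and clear of the brown decoy at (465,245). It measures at (505.3, 11.5) with a yaw of 5.5°.

```bash
python3 -c "
from h import *
goal(505.3,11.5,26,5.5)"
```

```text
row [  2.8  -1.5 173.7] [ 0.   0.1 -1.3] dist 174.0
```

Request:
play_rows(steps=[[[2,-1,25,0,0,-1.3],[2.5,-1.2,55,0,0,-1.3],[2.8,-1.2,85,0,0,-1.3],[2.8,-1.2,115,0,0,-1.3],[2.8,-1.2,140,0,0,-1.3],[2.8,-1.2,158,0,0,-1.3],[2.8,-1.2,168,0,0,-1.3],[2.8,-1.2,174,0,0,-1.3],[2.8,-1.2,174,0,0,-1.3]]])

```text
time: 2.4
tool_pos: [0.5052, 0.0099, 0.0256]
tool_rot: [-0.0, 0.999, 0.046, -0.001]
contact_force: [-0.4, 0.6, 1.3]
gripper_width: 0.999
grasp_force: 0.0
```

Request:
play_rows(steps=[[[0,0,0,0,0,0],[0,0,0,0,0,0],[0,0,0,0,0,0],[0,0,0,0,0,0],[0,0,0,0,0,0],[0,0,0,0,0,0]]], claw=-1)

```text
time: 2.9
tool_pos: [0.5072, 0.0109, 0.0279]
tool_rot: [-0.0, 0.999, 0.047, 0.001]
contact_force: [-1.3, 1.4, 6.2]
gripper_width: 0.462
grasp_force: 62.1
```

```bash
python3 -c "
from h import *
s=manip.state(); print(s['tool_pos'],s['contact_force'])
goal(544.3,222.5,200,37.4)"
```

```text
[0.50715044 0.01093646 0.02787215] [-1.31697854  1.43650502  6.18764177]
row [  57.4 -207.1 -172. ] [  0.   -0.1 -32. ] dist 275.0
```

Request:
play_rows(steps=[[[0,0,-10,0,0,0],[0,0,-28,0,0,0],[0,-5,-52,0,0,-2],[4,-22,-78,0,0,-5],[11,-45,-104,0,0,-9],[19,-70,-130,0,0,-13],[27,-97,-150,0,0,-17],[35,-124,-165,0,0,-21],[43,-151,-172,0,0,-25],[50,-178,-172,0,0,-29],[55,-198,-172,0,0,-31.5],[57.4,-207,-172,0,0,-32]]])

```text
time: 3.9
tool_pos: [0.5423, 0.2244, 0.1968]
tool_rot: [-0.0, 0.947, 0.323, -0.001]
contact_force: [-0.1, -0.8, -6.2]
gripper_width: 0.46
grasp_force: 62.2
```

Request:
play_rows(steps=[[[0,0,0,0,0,0],[0,0,0,0,0,0],[0,0,0,0,0,0]]])

```text
time: 4.15
tool_pos: [0.5429, 0.2211, 0.1973]
tool_rot: [0.0, 0.947, 0.32, -0.001]
contact_force: [0.5, -0.1, -5.7]
gripper_width: 0.462
grasp_force: 62.2
```

```bash
cat > look.py <<'E'
from h import *
import sys
n=sys.argv[1]; st=manip.state(); C=cam("wrist",st); p,d=vision.grab_frame("wrist"); np.save(f"pics/{n}.npy",d); cv2.imwrite(f"pics/{n}.png",p)
print(st["tool_pos"],st["contact_force"].round(1))
P=cloud(C,d)
for nm,c0 in(("round",(.5975,.2632)),("square",(.6578,.1843))):
    k=(abs(P[...,2]-.095)<.004)&(np.hypot(P[...,0]-c0[0],P[...,1]-c0[1])<.045)
    cs,_=cv2.findContours(k.astype(np.uint8),0,1)
    if not cs: continue
    c=max(cs,key=cv2.contourArea); w=(ray(C,c[:,0],.095)[:,:2]*1000).astype(np.float32)
    print(nm,"z",np.median(P[k][:,2]).round(4),"circle",cv2.minEnclosingCircle(w),"rect",cv2.minAreaRect(w))
k=(abs(P[...,2]-.06)<.004)&(np.hypot(P[...,0]-.628,P[...,1]-.224)<.12)
q=P[k][:,:2]; m=(q-[.5975,.2632])@np.array([[-.794,-.607],[.607,-.794]]).T*1000
print("top face z",np.median(P[k][:,2]),"s front edge by t:",[(t,np.percentile(m[abs(m[:,1]-t)<4,0],[99,99.8]).round(1)) for t in(-20,0,20,40,60) if (abs(m[:,1]-t)<4).sum()>20])
E
python3 look.py w2
```

```text
[0.54289713 0.22113817 0.19725928] [ 0.5 -0.1 -5.7]
round z 0.094 circle ((597.3330688476562, 263.083251953125), 24.57229995727539) rect ((597.2877197265625, 263.07147216796875), (48.89431381225586, 48.39971160888672), 37.32346725463867)
square z 0.0939 circle ((657.469970703125, 184.8885498046875), 29.923046112060547) rect ((657.3421020507812, 185.00946044921875), (43.0045051574707, 44.0113525390625), 37.32128143310547)
top face z 0.05992275210317735 s front edge by t: [(-20, array([27.6, 27.6])), (20, array([27.7, 27.7])), (40, array([27.2, 27.7])), (60, array([27. , 27.8]))]
```

View pics/w2.png

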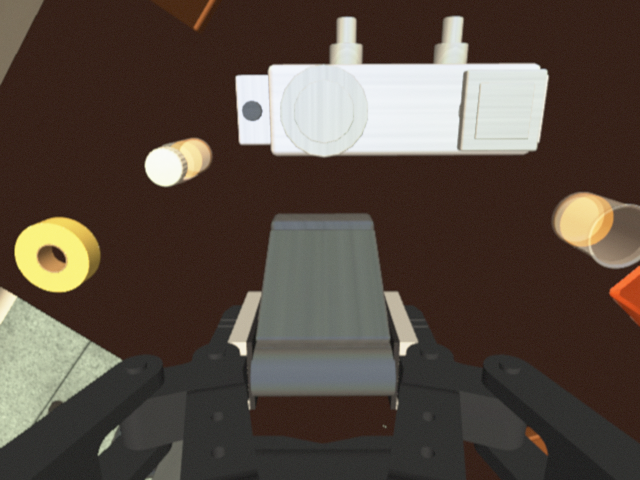

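The wrist view shows the round head at (324,110), the square head at (504,108) and the manifold front edge on row 155. The pivot is held level, with its ridge at about rows 340–395. Next I'll measure it in the hand.

```bash
python3 - <<'E'
from h import *
st=manip.state(); 
d=np.load("pics/w2.npy"); st["tool_pos"]=np.array([.5429,.2211,.1973]); C=cam("wrist",st); P=cloud(C,d)
L=rot(st["tool_rot"]).inv().apply(P.reshape(-1,3)-st["tool_pos"]).reshape(P.shape)*1000
for v in range(212,400,12):
    print(v,L[v,320].round(1),end=" | ")
reg=L[225:335,285:355].reshape(-1,3); reg=reg[(reg[:,2]<40)]
A=np.c_[reg[:,:2],np.ones(len(reg))]; co=np.linalg.lstsq(A,reg[:,2],rcond=None)[0]; print("\nface plane dz/dx,dz/dy",co, "angle",np.degrees(np.arctan(1/co[0])))
t=L[330:400,270:380]; m=(t[...,2]>-52)&(t[...,2]<-30); print("ridge top min z",t[...,2][m].min()); q=t[m]; q=q[q[:,2]<q[:,2].min()+2]; print(q.mean(0), cv2.minAreaRect(q[:,:2].astype(np.float32)))
goal(*(np.array([597.3,263.1,0])-67*np.array([.795,.607,0])+[0,0,200]),37.35)
E
```

```text
212 [-11.5  -3.  197. ] | 224 [28.4 -1.8 14.1] | 236 [25.2 -1.8  9. ] | 248 [22.5 -1.8  3. ] | 260 [19.9 -1.7 -2.5] | 272 [17.5 -1.7 -7.9] | 284 [ 15.7  -1.7 -13.9] | 296 [ 13.5  -1.6 -18.5] | 308 [ 11.6  -1.6 -23. ] | 320 [  8.9  -1.6 -25.8] | 332 [  7.5  -1.6 -30.6] | 344 [  5.4  -1.6 -33.7] | 356 [  4.4  -1.5 -38.3] | 368 [  1.9  -1.5 -40.4] | 380 [ -1.6  -1.5 -40.8] | 392 [ -5.2  -1.5 -41.3] | 
face plane dz/dx,dz/dy [ 1.26818076e+00 -2.71897102e-02 -3.24629565e+01] angle 38.25687870900246
ridge top min z -43.79314766446174
[ -1.4720705   -0.42221144 -42.31020075] ((-0.6498465538024902, -0.3021574020385742), (30.356876373291016, 9.590044021606445), 89.4964828491211)
row [ 1.6 -0.6 -2.4] [-0.   0.1 -0. ] dist 3.0
```

Request:
play_rows(steps=[[[1.5,-0.3,12,0,0,0],[2.6,-0.6,35,0,0,0],[2.6,-0.6,62,0,0,0],[2.6,-0.6,90,0,0,0],[2.6,-0.6,115,0,0,0],[2.6,-0.6,135,0,0,0],[2.6,-0.6,150,0,0,0],[2.6,-0.6,160,0,0,0],[2.6,-0.6,165,0,0,0],[2.6,-0.6,168,0,0,0],[2.6,-0.6,169.5,0,0,0],[2.6,-0.6,169.5,0,0,0]]])

```text
time: 5.2
tool_pos: [0.5461, 0.2244, 0.0297]
tool_rot: [0.0, 0.947, 0.321, 0.001]
contact_force: [0.0, 0.2, -6.5]
gripper_width: 0.461
grasp_force: 62.3
```

Request:
play_rows(steps=[[[0,0,0,0,0,0],[0,0,0.5,0,0,0],[0,0,0.5,0,0,0]]])

```text
time: 5.45
tool_pos: [0.5458, 0.2245, 0.0292]
tool_rot: [0.0, 0.947, 0.321, 0.001]
contact_force: [-1.0, 0.3, -6.6]
gripper_width: 0.461
grasp_force: 62.3
```

Request:
play_rows(steps=[[[-1,0,0.5,0,0,0],[-1,0,1,0,0,0],[-1,0,1.5,0,0,0],[-1,0,2,0,0,0],[-1,0,2,0,0,0]]])

```text
time: 5.87
tool_pos: [0.5447, 0.2237, 0.0279]
tool_rot: [0.0, 0.947, 0.321, -0.0]
contact_force: [-6.3, -1.3, 5.4]
gripper_width: 0.463
grasp_force: 63.6
```

Request:
play_rows(steps=[[[0,0,0,0,0,0],[0,0,0,0,0,0],[0,0,0,0,0,0],[0,0,0,0,0,0],[0,0,-5,0,0,0],[0,0,-20,0,0,0],[0,0,-45,0,0,0],[0,0,-75,0,0,0],[0,0,-110,0,0,0],[0,0,-145,0,0,0],[0,0,-170,0,0,0],[0,0,-170,0,0,0]]], claw=1)

```text
time: 6.87
tool_pos: [0.5483, 0.2248, 0.205]
tool_rot: [0.0, 0.947, 0.321, 0.007]
contact_force: [-0.2, -0.2, 1.7]
gripper_width: 1.0
grasp_force: 0.0
```

```bash
python3 look.py w3; cat > piv.py <<'E'
from h import *
import sys
st=manip.state(); C=cam("wrist",st); d=np.load(f"pics/{sys.argv[1]}.npy"); P=cloud(C,d)
k=(P[...,2]>.012)&(P[...,2]<.085)&(np.hypot(P[...,0]-.544,P[...,1]-.2225)<.05)&(((P[...,:2]-[.5973,.2631])@[-.795,-.607])>.0305)
n,l,s,c=cv2.connectedComponentsWithStats(k.astype(np.uint8)); i=1+s[1:,4].argmax(); q=P[l==i]
for a in(.015,.06):
    w=q[q[:,2]>a][:,:2]; r=cv2.minAreaRect((w*1000).astype(np.float32)); e=np.array([597.3,263.1])-r[0]
    print(len(w),r,"s",e@[.795,.607],"t",e@[-.607,.795])
print("ridge z",np.percentile(q[:,2],99))
E
python3 piv.py w3; python3 -c "
from h import *
goal(461,-285.6,200,59.8)"
```

```text
[0.54829302 0.22476379 0.2050204 ] [-0.2 -0.2  1.7]
round z 0.094 circle ((597.32666015625, 263.0480651855469), 24.605382919311523) rect ((597.304931640625, 263.19793701171875), (48.82319641113281, 48.37471008300781), 35.20975112915039)
square z 0.0939 circle ((657.3580322265625, 184.8763427734375), 30.080339431762695) rect ((657.5155029296875, 185.08334350585938), (42.66477966308594, 44.03599166870117), 37.4007453918457)
top face z 0.059921283897097666 s front edge by t: [(-20, array([77. , 78.6])), (0, array([77.1, 78.2])), (20, array([76.2, 77.2])), (40, array([27.1, 28. ])), (60, array([27.1, 27.3]))]
3750 ((541.1844482421875, 223.33485412597656), (54.893253326416016, 40.04718017578125), 37.56990051269531) s 68.74930719299314 t -2.448848947143506
1148 ((541.0969848632812, 223.36666870117188), (13.256485939025879, 39.78193283081055), 37.350860595703125) s 68.79952913208007 t -2.527231805419874
ridge z 0.06739937324492311
row [-378.1  352.8   -0.4] [  0.3  -0.4 -22.4] dist 517.0
```

Request:
play_rows(steps=[[[-25,23,0,0,0,-2],[-60,56,0,0,0,-4],[-95,89,0,0,0,-6],[-124,116,0,0,0,-8],[-153,143,0,0,0,-10],[-182,170,0,0,0,-12],[-211,197,0,0,0,-14],[-240,224,0,0,0,-16],[-269,251,0,0,0,-18],[-298,278,0,0,0,-20],[-327,305,0,0,0,-21],[-352,328,0,0,0,-22]]])

```text
time: 7.92
tool_pos: [0.4626, -0.2527, 0.1948]
tool_rot: [-0.001, 0.869, 0.495, -0.001]
contact_force: [0.3, -0.5, -0.4]
gripper_width: 0.995
grasp_force: 0.0
```

Request:
play_rows(steps=[[[23,-1,0,0,0,0],[15,0,0,0,0,0],[0,0,0,0,0,0],[0,0,0,0,0,0]]])

```text
time: 8.25
tool_pos: [0.4628, -0.2516, 0.1948]
tool_rot: [-0.001, 0.869, 0.495, -0.001]
contact_force: [0.1, -1.4, -1.3]
gripper_width: 0.999
grasp_force: 0.0
```

```bash
python3 - <<'E'
from h import *
st=manip.state(); C=cam("wrist",st); p,d=vision.grab_frame("wrist"); cv2.imwrite("pics/w4.png",p); P=cloud(C,d)
print(st["tool_pos"])
k=(p.min(2)>130)&(P[...,2]<.02)&(P[...,2]>.002)&(np.hypot(P[...,0]-.461,P[...,1]+.286)<.14)
cs,_=cv2.findContours(k.astype(np.uint8),0,1); c=max(cs,key=cv2.contourArea); print(cv2.boundingRect(c))
w=(ray(C,c[:,0],.008)[:,:2]*1000).astype(np.float32); r=cv2.minAreaRect(w); print(r)
goal(461,-285.6,3,59.8)
E
```

```text
[ 0.46281953 -0.2516436   0.19475607]
(332, 98, 30, 260)
((461.1441650390625, -287.2057189941406), (218.79473876953125, 21.775386810302734), 59.81602478027344)
row [-31.2  16.1 191.9] [-0.1 -0.  -0.5] dist 195.0
```

View pics/w4.png

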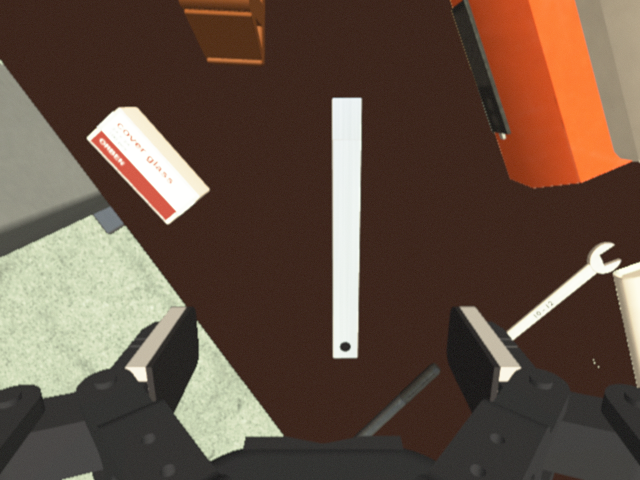

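The bar is centred at about (346,228), with the hole at (345,347) and the tip at the top. It measures at (461, -287) with a yaw of 59.8°.

Request:
play_rows(steps=[[[-10,5,10,0,0,0],[-22,12,35,0,0,-0.5],[-32,16.8,65,0,0,-0.5],[-32,16.8,95,0,0,-0.5],[-32,16.8,125,0,0,-0.5],[-32,16.8,150,0,0,-0.5],[-32,16.8,170,0,0,-0.5],[-32,16.8,182,0,0,-0.5],[-32,16.8,189,0,0,-0.5],[-32,16.8,192,0,0,-0.5],[-32,16.8,192,0,0,-0.5],[-32,16.8,192,0,0,-0.5]]])

```text
time: 9.3
tool_pos: [0.4633, -0.2874, 0.0055]
tool_rot: [0.001, 0.866, 0.499, 0.0]
contact_force: [0.2, -0.1, -0.7]
gripper_width: 1.004
grasp_force: 0.0
```

```bash
python3 -c "
from h import *
print(manip.state()['tool_pos'])
goal(461.1,-286.8,2,59.8)"
```

```text
[ 0.46327462 -0.28740861  0.00552284]
row [-0.6 -2.2  3.5] [0.1 0.  0.1] dist 4.0
```

Request:
play_rows(steps=[[[-0.6,-2,2,0,0,0],[-0.6,-2,3.5,0,0,0],[-0.6,-2,3.5,0,0,0]]])

```text
time: 9.55
tool_pos: [0.4605, -0.2865, 0.0013]
tool_rot: [0.0, 0.866, 0.499, 0.0]
contact_force: [0.4, 0.1, -0.4]
gripper_width: 0.997
grasp_force: 0.0
```

Request:
play_rows(steps=[[[0,0,0,0,0,0],[0,0,0,0,0,0],[0,0,0,0,0,0],[0,0,0,0,0,0],[0,0,0,0,0,0],[0,0,0,0,0,0],[0,0,0,0,0,0],[0,0,0,0,0,0]]], claw=-1)

```text
time: 10.22
tool_pos: [0.4609, -0.2867, 0.0015]
tool_rot: [0.001, 0.866, 0.499, 0.0]
contact_force: [1.0, -0.7, 2.4]
gripper_width: 0.235
grasp_force: 59.7
```

```bash
python3 -c "
from h import *
goal(454.2,153.8,150,37.35)"
```

```text
row [ 377.8 -226.4 -148.9] [ 0.1 -0.  22.6] dist 465.0
```

Request:
play_rows(steps=[[[0,0,-8,0,0,0],[0,0,-25,0,0,0],[0,0,-50,0,0,0],[8,-5,-78,0,0,0.5],[26,-16,-105,0,0,1.5],[52,-31,-130,0,0,3],[80,-48,-145,0,0,5],[108,-65,-149,0,0,7],[136,-82,-149,0,0,9],[164,-98,-149,0,0,11],[192,-115,-149,0,0,12.5],[220,-132,-149,0,0,14]]])

```text
time: 11.22
tool_pos: [0.4551, -0.0281, 0.1491]
tool_rot: [-0.001, 0.921, 0.389, -0.001]
contact_force: [0.1, -0.0, -2.7]
gripper_width: 0.233
grasp_force: 59.1
```

```bash
python3 -c "
from h import *
s=manip.state();print(s['tool_pos'],s['contact_force'],s['gripper_width'])
goal(454.2,153.8,150,37.35)"
```

```text
[ 0.4550616  -0.02806521  0.14907477] [ 0.13973334 -0.01256419 -2.74940236] 0.2330624530308319
row [ 129.8 -127.4   -0.8] [-0.1  0.1  8.5] dist 182.0
```

Request:
play_rows(steps=[[[26,-25,0,0,0,2],[52,-51,0,0,0,4],[78,-77,0,0,0,6],[102,-100,-0.5,0,0,7.5],[120,-118,-0.8,0,0,8.5],[129,-127,-0.8,0,0,8.5],[129.5,-127.4,-0.8,0,0,8.5],[129.5,-127.4,-0.8,0,0,8.5],[129.5,-127.4,-0.8,0,0,8.5]]])

```text
time: 11.97
tool_pos: [0.4544, 0.1512, 0.15]
tool_rot: [0.0, 0.947, 0.321, -0.001]
contact_force: [0.7, 0.4, -2.9]
gripper_width: 0.238
grasp_force: 59.2
```

```bash
python3 look.py w5 | head -3; python3 - <<'E'
from h import *
st=manip.state(); print(st["tool_pos"],st["tool_rot"])
p,d=vision.grab_frame("side"); cv2.imwrite("pics/s5.png",p[150:330,170:400]); 
p,d=vision.grab_frame("top"); np.save("pics/t5.npy",d); cv2.imwrite("pics/t5f.png",p)
a=cv2.resize(p[150:330,190:400],None,fx=2.8,fy=2.8,interpolation=2); cv2.imwrite("pics/t5.png",a)
C=cam("wrist",st); d=np.load("pics/w5.npy"); P=cloud(C,d)
L=rot(st["tool_rot"]).inv().apply(P.reshape(-1,3)-st["tool_pos"]).reshape(P.shape)*1000
for v in range(0,400,30): print(v,L[v,322].round(1),end="|")
E
```

```text
[0.45443594 0.15124761 0.15001512] [ 0.7  0.4 -2.9]
top face z 0.059608561804581184 s front edge by t: [(-20, array([78.9, 79.1]))]
[0.45463902 0.15101143 0.15016222] [ 1.28672753e-04  9.47312444e-01  3.20310370e-01 -6.19060410e-04]
0 [101.1  -0.9  -5. ]|30 [93. -1. -6.]|60 [84.9 -1.  -5.1]|90 [76.3 -1.  -7. ]|120 [67.5 -1.  -7.1]|150 [58.3 -1.  -6.9]|180 [48.7 -1.  -6. ]|210 [39.1 -1.  -7.6]|240 [28.5 -1.  -6.6]|270 [17.7 -1.  -6.6]|300 [ 6.1 -1.  -5.8]|330 [-5.3 -1.  -6.6]|360 [-17.4  -1.   -7. ]|390 [-30.2  -1.1  -7. ]|
```

View pics/t5.png

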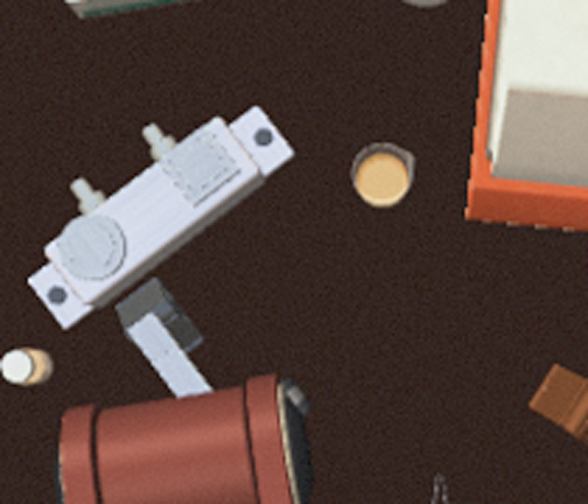

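View pics/w5.png

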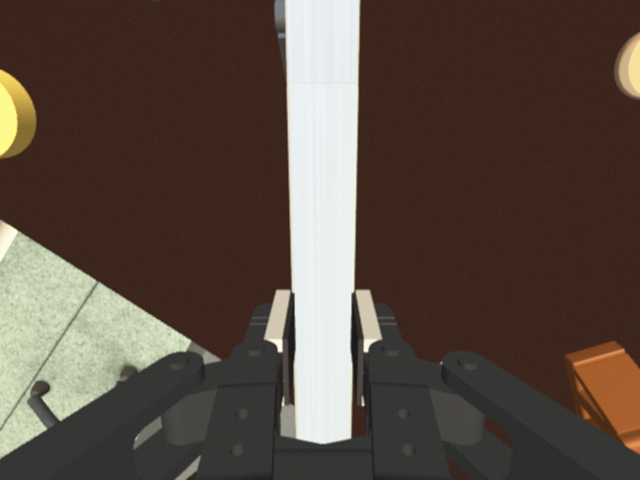

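In the wrist view the bar is held straight and level. Its tip step is at row 83 and it lies about 1 mm left of the tool axis. The top view shows the tip approaching just short of the pivot at (150,330), in line with the round head.

Request:
play_rows(steps=[[[0,-1,8,0,0,0],[0,-2.3,22,0,0,0],[0,-2.3,38,0,0,0],[0,-2.3,52,0,0,0],[0,-2.3,63,0,0,0],[0,-2.3,70,0,0,0],[0,-2.3,74,0,0,0],[0,-2.3,74,0,0,0],[0,-2.3,74,0,0,0]]])

```text
time: 12.87
tool_pos: [0.454, 0.1537, 0.077]
tool_rot: [0.0, 0.947, 0.321, 0.0]
contact_force: [0.4, 0.5, -1.6]
gripper_width: 0.232
grasp_force: 59.2
```

```bash
cat > rel.py <<'E'
from h import *
s=manip.state(); x=s['tool_pos']*1000; e=np.array([597.3,263.1])-x[:2]
print("s",(e@[.795,.607]).round(1),"t",(e@[.607,-.795]*-1*-1).round(1),"z",x[2].round(1),"F",s['contact_force'].round(1),"w",s['gripper_width'], "rpy",(rot(s['tool_rot'])).as_euler("xyz",degrees=True).round(2))
E
python3 rel.py
```

```text
s 180.4 t 0.0 z 77.0 F [ 0.4  0.5 -1.6] w 0.23231009203913253 rpy [ 1.7999e+02 -3.0000e-02  3.7410e+01]
```

Request:
play_rows(steps=[[[4,0,1,0,0,0],[10,0,2.2,0,0,0],[17,0,2.2,0,0,0],[24,0,2.2,0,0,0],[31,0,2.2,0,0,0],[38,0,2.2,0,0,0],[44,0,2.2,0,0,0],[49,0,2.2,0,0,0],[53,0,2.2,0,0,0],[56,0,2.2,0,0,0],[58,0,2.2,0,0,0],[58,0,2.2,0,0,0]]])

```text
time: 13.87
tool_pos: [0.4999, 0.1891, 0.0745]
tool_rot: [0.0, 0.947, 0.321, 0.0]
contact_force: [0.6, 0.8, -2.4]
gripper_width: 0.231
grasp_force: 59.2
```

```bash
python3 rel.py; python3 - <<'E'
from h import *
p,d=vision.grab_frame("side"); a=cv2.resize(p[160:300,220:380],None,fx=4.5,fy=4.0,interpolation=2); cv2.imwrite("pics/s6.png",a)
E
```

```text
s 122.3 t 0.3 z 74.5 F [ 0.6  0.8 -2.4] w 0.23058963561755647 rpy [180.    -0.    37.42]
```

View pics/s6.png

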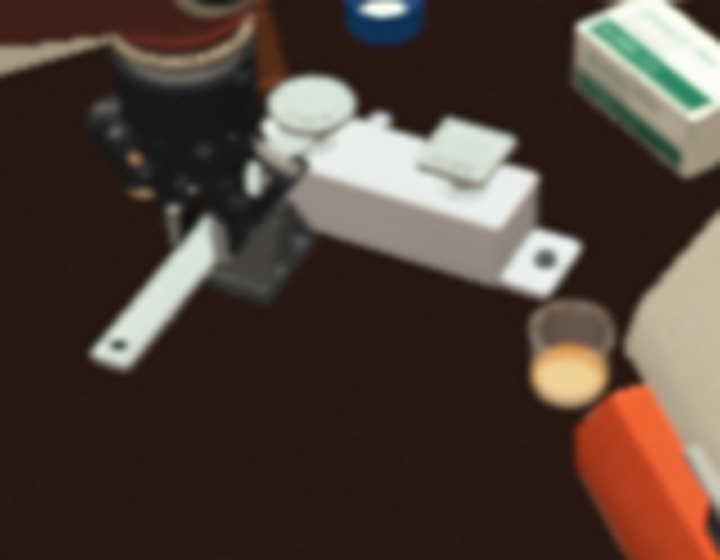

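The bar is over the pivot, with its tip in the gap under the round head and no contact. I'll pitch it tip-up and lower it onto the ridge.

Request:
play_rows(steps=[[[0.2,0,1.2,0,0.9,0],[0.4,0,2.4,0,1.8,0],[0.6,0,3.6,0,2.7,0],[0.8,0,4.8,0,3.6,0],[1,0,6,0,4.5,0],[1.2,0,7.2,0,5.4,0],[1.4,0,8.4,0,6.3,0],[1.5,0,9.4,0,7,0],[1.5,0,9.4,0,7,0],[1.5,0,9.4,0,7,0]]])

```text
time: 14.75
tool_pos: [0.5007, 0.1897, 0.065]
tool_rot: [-0.02, 0.945, 0.32, 0.058]
contact_force: [-0.2, -0.4, -2.5]
gripper_width: 0.233
grasp_force: 59.2
```

```bash
python3 rel.py
```

```text
s 121.3 t 0.3 z 65.0 F [-0.2 -0.4 -2.5] w 0.23303599490090443 rpy [-180.    -7.    37.4]
```

Request:
play_rows(steps=[[[0,0,0.4,0,0.3,0],[0,0,0.8,0,0.5,0],[0,0,1.2,0,0.7,0],[0,0,1.2,0,0.7,0]]])

```text
time: 15.08
tool_pos: [0.5012, 0.19, 0.064]
tool_rot: [-0.022, 0.945, 0.32, 0.064]
contact_force: [0.6, 1.1, -1.8]
gripper_width: 0.232
grasp_force: 59.3
```

Request:
play_rows(steps=[[[0,0,0.5,0,0,0],[0,0,0.5,0,0,0],[0,0,0.5,0,0,0],[0,0,0.5,0,0,0],[0,0,0.5,0,0,0],[0,0,0.5,0,0,0],[0,0,-5,0,0,0],[0,0,-20,0,0,0],[0,0,-40,0,0,0],[0,0,-65,0,0,0],[0,0,-75,0,-3,0],[0,0,-80,0,-7.7,0]]], claw=1)

```text
time: 16.08
tool_pos: [0.493, 0.1829, 0.1466]
tool_rot: [0.001, 0.947, 0.32, 0.001]
contact_force: [0.2, -0.3, -0.5]
gripper_width: 1.001
grasp_force: 0.0
```

Request:
play_rows(steps=[[[-30,0,-15,0,0,0],[-60,0,-30,0,0,0],[-85,0,-40,0,0,0],[-95,0,-40,0,0,0],[-95,0,-40,0,0,0],[-95,0,-40,0,0,0]]], claw=-1)

```text
time: 16.58
tool_pos: [0.4172, 0.1257, 0.1836]
tool_rot: [0.0, 0.947, 0.32, 0.001]
contact_force: [0.2, 0.5, 0.5]
gripper_width: 0.147
grasp_force: 0.0
```

```bash
python3 rel.py; cat > bar.py <<'E'
from h import *
import sys
n=sys.argv[1]; st=manip.state(); C=cam("wrist",st); p,d=vision.grab_frame("wrist"); cv2.imwrite(f"pics/{n}.png",p); np.save(f"pics/{n}.npy",d)
P=cloud(C,d); E=np.array([597.3,263.1])/1000-P[...,:2]; S=(E@[.795,.607])*1000; T=(E@[.607,-.795])*1000; Z=P[...,2]*1000
k=(p.min(2)>110)&(S>32)&(S<245)&(abs(T)<25)&(Z>8)&(Z<100)
kk,l,s,c=cv2.connectedComponentsWithStats(k.astype(np.uint8)); i=1+s[1:,4].argmax(); k=l==i
print("bar s",S[k].min().round(1),S[k].max().round(1),"t mean",T[k].mean().round(2),[T[k&(abs(S-a)<6)].mean().round(1) for a in(60,100,140,180,220) if (k&(abs(S-a)<6)).sum()>5])
f=np.polyfit(S[k],Z[k],1); print("top line z=%.1f at s=130, tilt %.2f deg"%(np.polyval(f,130),np.degrees(np.arctan(f[0]))))
q=k&(S>205)&(S<225); print("z top at s~215",np.median(Z[q]) if q.sum() else None,"n",k.sum())
E
python3 bar.py w7
```

```text
s 226.6 t 0.1 z 183.6 F [0.2 0.5 0.5] w 0.14663685624929765 rpy [ 1.7996e+02 -8.0000e-02  3.7380e+01]
bar s 90.7 231.2 t mean 0.97 [np.float64(1.2), np.float64(0.9), np.float64(1.0), np.float64(0.8)]
top line z=68.5 at s=130, tilt -7.14 deg
z top at s~215 57.41493234335296 n 8294
```

View pics/w7.png

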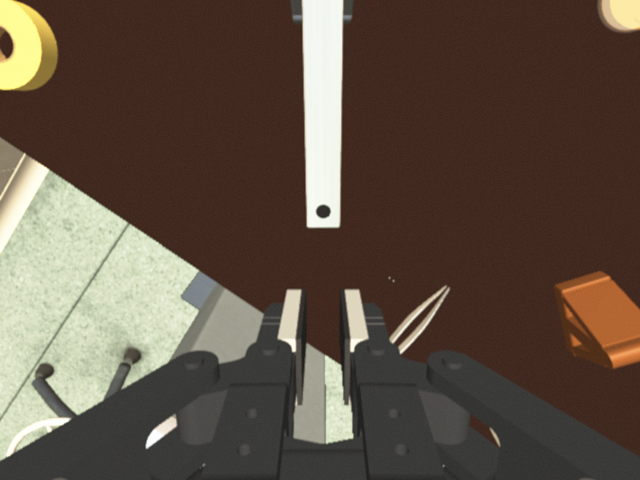

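The wrist view shows the bar resting on the ridge, with the pivot visible on both sides at (323,10) and the hole at (323,212). It is tilted about 7°, with the tip under the head. I'll press the far end with the closed fingers.

Request:
play_rows(steps=[[[4,-1,10,0,0,0],[9,-1,28,0,0,0],[11.5,-1,50,0,0,0],[11.5,-1,72,0,0,0],[11.5,-1,90,0,0,0],[11.5,-1,103,0,0,0],[11.5,-1,110,0,0,0],[11.5,-1,114,0,0,0],[11.5,-1,114,0,0,0],[11.5,-1,114,0,0,0]]], claw=-1)

```text
time: 17.47
tool_pos: [0.4261, 0.1337, 0.0695]
tool_rot: [0.0, 0.947, 0.321, 0.0]
contact_force: [-0.5, -0.9, -0.8]
gripper_width: 0.0
grasp_force: 0.0
```

```bash
python3 rel.py; cat > head.py <<'E'
from h import *
C=cam("top")
def hz(d):
    o=[]
    for x,y in((.5973,.2631),(.6574,.185)):
        u,v=proj(C,[x,y,.1])[0].round().astype(int); w=cloud(C,d)[v-6:v+7,u-6:u+7,2]; o.append(np.median(w)*1000); o.append(np.mean(w)*1000)
    return np.array(o).round(1)
ds=[vision.grab_frame("top")[1] for _ in range(3)]
print("head z base(round med,mean,square..)",hz(np.load("pics/top0.npy")),hz(np.load("pics/t5.npy")),"now",[hz(d) for d in ds])
E
python3 head.py
```

```text
s 214.7 t 1.1 z 69.5 F [-0.5 -0.9 -0.8] w 0.0001768497250875764 rpy [ 1.7999e+02 -2.0000e-02  3.7430e+01]
head z base(round med,mean,square..) [ 94.2  94.   93.7 107.8] [ 93.8 108.   94.   93.9] now [array([ 93.7, 100.8,  93.4, 100.4]), array([ 93.7, 108. ,  93.8,  93.7]), array([ 94. ,  93.9,  93.6, 107.8])]
```

Request:
play_rows(steps=[[[0,0,4,0,0,0],[0,0,8,0,0,0],[0,0,10,0,0,0],[0,0,12,0,0,0],[0,0,14,0,0,0],[0,0,16,0,0,0],[0,0,18,0,0,0],[0,0,20,0,0,0],[0,0,22,0,0,0],[0,0,23.5,0,0,0],[0,0,25,0,0,0],[0,0,25,0,0,0]]])

```text
time: 18.62
tool_pos: [0.4278, 0.1339, 0.0468]
tool_rot: [0.0, 0.947, 0.321, 0.002]
contact_force: [-2.4, -0.3, 12.3]
gripper_width: 0.003
grasp_force: 6.2
```

```bash
python3 rel.py;python3 head.py
```

```text
s 213.1 t 0.2 z 46.8 F [-2.4 -0.3 12.3] w 0.0028074769264640233 rpy [179.89  -0.22  37.41]
head z base(round med,mean,square..) [ 94.2  94.   93.7 107.8] [ 93.8 108.   94.   93.9] now [array([ 97.7, 104.7,  93.4, 100.5]), array([97.6, 97.6, 93.8, 93.7]), array([ 97.6, 111.4,  93.8,  93.8])]
```

Request:
play_rows(steps=[[[0,0,2,0,0,0],[0,0,4,0,0,0],[0,0,6,0,0,0],[0,0,8,0,0,0],[0,0,9.5,0,0,0],[0,0,11,0,0,0],[0,0,12,0,0,0],[0,0,12,0,0,0],[0,0,12,0,0,0]]])

```text
time: 19.52
tool_pos: [0.4294, 0.1344, 0.0359]
tool_rot: [0.0, 0.947, 0.321, 0.004]
contact_force: [0.0, 1.6, 13.2]
gripper_width: 0.002
grasp_force: 6.4
```

```bash
python3 rel.py;python3 head.py; python3 bar.py w8
```

```text
s 211.6 t -0.4 z 35.9 F [ 0.   1.6 13.2] w 0.0022475121994440577 rpy [179.83  -0.42  37.4 ]
head z base(round med,mean,square..) [ 94.2  94.   93.7 107.8] [ 93.8 108.   94.   93.9] now [array([101.3, 108.5,  93.2,  93.3]), array([101.5, 101.4,  93.6, 100.5]), array([101.2, 101.5,  93.1,  93.4])]
bar s 115.0 210.2 t mean -0.09 [np.float64(0.1), np.float64(-0.6)]
top line z=58.4 at s=130, tilt -11.13 deg
z top at s~215 36.07092634260814 n 23617
```

Request:
play_rows(steps=[[[0,0,2,0,0,0],[0,0,4,0,0,0],[0,0,6,0,0,0],[0,0,7.5,0,0,0],[0,0,8.5,0,0,0],[0,0,8.5,0,0,0],[0,0,8.5,0,0,0]]])

```text
time: 20.3
tool_pos: [0.4309, 0.135, 0.0282]
tool_rot: [0.0, 0.947, 0.321, 0.006]
contact_force: [2.4, 3.2, 14.1]
gripper_width: -0.002
grasp_force: 5.9
```

```bash
python3 rel.py;python3 head.py
```

```text
s 210.1 t -0.8 z 28.2 F [ 2.4  3.2 14.1] w -0.0019096890700956255 rpy [179.77  -0.63  37.39]
head z base(round med,mean,square..) [ 94.2  94.   93.7 107.8] [ 93.8 108.   94.   93.9] now [array([104.3, 111.2,  93.4,  93.7]), array([104.2, 104.2,  93.7, 100.7]), array([104.2, 104.2,  93.5,  93.4])]
```

Request:
play_rows(steps=[[[0,0,-3,0,0,0],[0,0,-6,0,0,0],[0,0,-10,0,0,0],[0,0,-20,0,0,0],[0,0,-40,0,0,0],[-5,0,-65,0,0,0],[-12,0,-95,0,0,0],[-18,0,-125,0,0,0],[-20,0,-150,0,0,0],[-20,0,-160,0,0,0],[-20,0,-160,0,0,0],[-20,0,-160,0,0,0]]])

```text
time: 21.45
tool_pos: [0.4094, 0.1213, 0.183]
tool_rot: [-0.0, 0.947, 0.321, -0.0]
contact_force: [0.1, -1.0, -0.3]
gripper_width: 0.001
grasp_force: 0.0
```

```bash
python3 rel.py;python3 head.py; python3 bar.py w9; python3 - <<'E'
from h import *
p,d=vision.grab_frame("side"); a=cv2.resize(p[160:300,220:380],None,fx=4.5,fy=4.0,interpolation=2); cv2.imwrite("pics/s9.png",a)
E
```

```text
s 235.4 t 1.3 z 183.0 F [ 0.1 -1.  -0.3] w 0.0005360211292425903 rpy [-1.7999e+02  2.0000e-02  3.7410e+01]
head z base(round med,mean,square..) [ 94.2  94.   93.7 107.8] [ 93.8 108.   94.   93.9] now [array([104.2, 104.2,  93.2,  93.3]), array([103.6, 110.8,  93.7,  93.6]), array([103.8, 111. ,  93.8,  93.6])]
bar s 98.7 225.7 t mean -0.06 [np.float64(0.2), np.float64(-0.4), np.float64(-0.7)]
top line z=57.1 at s=130, tilt -19.15 deg
z top at s~215 27.819329138673798 n 6718
```

View pics/s9.png

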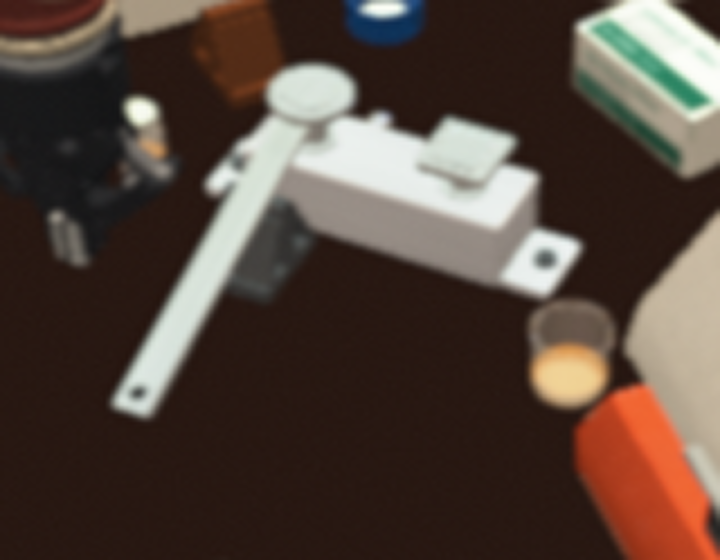

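The side view shows the round plug raised, with its head at (312,92). The bar rests on the upright pivot at (270,250) and the square plug is still down at (468,148). The lift measures about 10 mm and nothing is moving, so I'm handing in.

```bash
python3 -c "
from plant import order
print(order.job_done())"
```

```text
the job is handed in; nothing more can be done
None
```

I levered the round-headed plug up about 10 mm (top-camera depth) and handed the job in, with the pivot block upright, the bar at rest on it, the square plug still down, and about 22 s used.

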